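# Gauge the gap of the small plate press with the feeler from the drawer

### The arm

A 6-joint arm with a two-finger parallel gripper is mounted at the origin on the work surface; the furniture and walls round the work are solid. World frame = base frame: x ahead of the robot, y to its left, z up, the work surface at z = 0. Lengths are in m, angles in rad, forces in N, time in s.
With the tool pointing down it reaches from about 0.375 to 0.975 m from the base axis. Payload 3.8 kg.
Tool frame: the origin (TCP) lies on the centre line of the jaws, within the pads' length; the fingertips stand arm.finger_overhang ahead of it and the grasp point (between the pads) lies 3 mm ahead of it (arm.finger_overhang is the distance from the TCP to the fingertips, in m); x points along the fingers, y is the direction in which the jaws open and shut, and the axes are right-handed (so a half turn about x gives the same grasp; the last joint's range is limited). The gripper opens to 85 mm and grips with 20 to 120 N. Pads are 22 mm wide; open, the fingers measure 114 mm over their backs; the gripper's body (76 mm by 85 mm) begins 54 mm behind the grasp point. The pads swing forward as they close: fully open they stand 13 mm farther back than shut.
Start: joints at [-1.267, 0.264, 1.604, -0, 1.274, -0.037], TCP at [0.226, -0.636, 0.253] pointing down, gripper open.
Joint ranges: [-2.63, 2.63], [-0.94, 2.18], [0.31, 2.57], [-1.31, 4.45], [0, 2.66], [-2.55, 2.55]. Speed limits (rad/s): [2.57, 2.57, 3.14, 3.14, 3.14, 3.14].

### API

Orientations are given as a unit quaternion [x, y, z, w].
In Python, from plant import arm gives the robot as it stands.
- The arm moves only by the tool arm_command, never from a script. Its arguments are lists of equal length, an entry for each row: "travel": the shift along the tool's x, y, z in m, a list of three; "rot": the turn, a rotation vector about the tool's x, y, z in degrees, a list of three. A call has 1 to 8 rows; each row is the pose to reach, as a shift and turn from the pose measured when the call began, along the tool's axes at that moment; what a row does not reach only later rows make up. A row lasts 1/8 s, in which the tool goes at most 62.5 mm and 10.7 degrees, less where a joint would pass 70% of its speed; a pose out of reach is approached as far as the arm can. A call with a gripper value outside its range is refused whole. "gripper" is the closure, from 0 (fully open) to 1 (shut), set as the call begins (left out, the last holds). The fingers move at their own pace and stop on an object; the grip force is fixed at half the most. Time passes only in rows, so rows that repeat a pose let the fingers close. It gives the time, the measured TCP pose, the force and the opening at its end, in the units of the state.
- arm.state(): the state, without advancing time (a new reading comes with each control period).
- arm.snapshot(name): name is "side" or "top" or "wrist"; returns a dict with "pixels" (384x512x3 uint8, red, green, blue), "vfov" (degrees; the focal length in pixels is half the picture's height over the tangent of half this angle, whatever the lens; pixels are square), "cx", "cy" (the principal point, pixels), "camera_from_world" (4x4, takes a point from world to camera coordinates). Camera axes: x right, y down, z forward; pixel columns grow to the right and rows downward; lengths in m; the calibration is good to about 2 mm. A picture is of the moment at which its call begins. There is no depth.
- arm.sign_off(): hands the job in, once; it reports no verdict.
The state is a dict: "clock": time; "q": joint angles; "qvel": joint speeds; "joint_efforts": joint torques, N m; "tcp_pos": TCP position; "ee_rot": TCP orientation; "ft_force": force on the tool from outside, world axes, zero at the start; "torque": the same for the moment, N m; "finger_gap": finger opening in m.
Only numpy, scipy, OpenCV 4.12 (cv2) and the standard library are available. Lean on these libraries where they do the work, as an engineer would, in place of code of your own. Each camera call takes 0.05 s, during which the arm holds its last target.

### The job

Pull the blue drawer well open by its bar handle, take out the tapered feeler gauge by its red handle, and slide its blade straight and level into the gap between the two steel plates of the little green press, thin end first from the open front, until it drags snugly. Touch the upper plate with the blade only and do not force it: the sprung plate should pinch the blade, not be driven up. Finish holding the gauge still by its handle at that depth, do not let go, and leave the bottles and the jar around it alone.

Things in the scene. Friction and masses are not known exactly. Their poses are not given: they have to be found in the camera images.
- unit: low grey one-drawer unit with blue drawer front, 200 x 250 x 80 mm (x, y, z), fixed, turned up to 9 degrees. Origin: centre of its underside; -x is its front. Drawer well 155 x 208 mm inside, 36 mm deep, walls 6 mm; its floor is 22 mm, its walls' tops 58 mm, the drawer front's top edge 67 mm above the table
- unit_drawer0 (a joint): how far the drawer is open, m: 0 shut, 0.1336 at the stop; opens along the unit's -x, slides freely (about 1 N), stays where it is left. Starts open by 0 to 10 mm. At the stop the whole gauge lies clear of the unit's top
- unit_drawer0_handle (a point): middle of the drawer's bar handle: round bar 11 mm thick, 130 mm long along the unit's y, 35 mm in front of the drawer front, 44 mm above the table; free from above between its two end posts (102 mm apart). Moves with the drawer; axes as the unit's
- gauge: tapered feeler gauge, 160 mm, 90 g, lying loose and flat across the drawer, blade to the unit's -y. Red handle 50 x 16 x 26 mm (x, y, z), steel blade 110 x 22 mm. Origin: middle of the handle's underside; blade along +x from x = 25 to the tip at x = 135 mm. Underside flat throughout; blade 2.0 mm thick at the tip, growing evenly (0.05 mm per mm) to 7.5 mm at the handle
- gauge_grip (a point): middle of the gauge's red handle, 13 mm above its underside; grip it across its 16 mm width (the gauge's y)
- gauge_tip (a point): underside of the gauge's blade at the middle of its thin end
- press: small green press, fixed, turned up to 17 degrees. Origin: on the table, 4 mm in front of the upper plate's lip, midway across; x points into the gap, the open front is at -x. Lower steel plate: level, 100 mm wide, top 50 mm above the table, x = -30 to 75 mm, so it juts out as a ledge 34 mm before the lip. 16 mm columns at x = 40, y = +-56 mm; highest point 130 mm above the table
- ledge (a point): on the press: a point on the top of the lower plate, on its middle line, 16 mm in front of the upper plate's lip; its height is that of the lower plate's top. Weight put on the ledge makes drag too, without any pinch
- plate: upper steel plate, 78 mm wide, 67 mm deep, hanging level 3.4 to 4.8 mm above the lower plate (varies); moves only straight up, against 8 N per mm plus 1 N weight, and returns. A flat blade touches its lip when 28 to 56 mm are inside; each 10 mm more adds about 4 N of pinch and 5 N of drag. Snug: a pinch of 2 to 12 N. Friction of the steel about 0.6
- lip (a point): on the upper plate: middle of its front lower edge, where the gap begins; the edge is bevelled above it. Same axes as the press. The columns and knob stand 40 mm behind it, so a gripper over the gauge's handle stays clear of the press
- white_bottle: white dropper bottle, 31 mm thick, 89 mm high, standing loose; leave it alone. Origin: middle of its underside
- red_bottle: red dropper bottle, 31 mm thick, 92 mm high, standing loose; leave it alone. Origin: middle of its underside. Stands at the table's left with the other bottle and the jar; the big solid easel left of the press stands up to 480 mm high within x = 0.45 to 0.95, y = 0.3 to 0.85 m: keep the arm out of it
- blue_bottle: dark blue dropper bottle, 31 mm thick, 89 mm high, standing loose; leave it alone. Origin: middle of its underside
- colour_jar: low open glass jar with yellow colour, 52 mm across, 44 mm high, standing loose; leave it alone. Origin: middle of its underside
There are look-alikes about, which are no part of the job. Leave any brown look-alike of the press alone.

How it is judged:
By the outcome, as a careful person would: the job done as asked, in the order asked, and still so for the second after the job is handed in, while the arm keeps its last pose, push and grip.
It also fails if it takes over 67 s, if anything falls off the work surface, if the arm or the gripper's body presses on something with over 40 N, if the wrist force passes 120 N, or if a joint passes its speed limit or range.

## Working session

There is one attempt and no reset: what is moved stays moved. The work goes in short steps, Python scripts to look and compute and a tool call to move; the robot and the scene stay as the last step left them, time stands still between calls to the robot, and variables do not carry over. Pictures are saved under pics/ and viewed, and the job is handed in when it is done.

Besides the shell and the picture viewer there is one more tool, called as a command line: name --argument value ..., lists and objects as JSON in quotes. arm_command: Moves the arm, as the interface text tells. Its arguments: {"type":"object","properties":{"travel":{"type":"array"},"rot":{"type":"array"},"gripper":{"type":"number"}},"required":["travel","rot"]}

```bash
ls; mkdir -p pics
cat > h.py <<'E'
import numpy as np, cv2
from plant import arm
from scipy.spatial.transform import Rotation as R
def snap(n,f):
    s=arm.snapshot(n); cv2.imwrite('pics/'+f,cv2.cvtColor(s['pixels'],cv2.COLOR_RGB2BGR)); np.save('pics/'+f+'.npy',s,allow_pickle=True); return s
def load(f): return np.load('pics/'+f+'.npy',allow_pickle=True).item()
def F(s): return s['pixels'].shape[0]/2/np.tan(np.radians(s['vfov'])/2)
def proj(s,p):
    T=np.array(s['camera_from_world']); c=T[:3,:3]@np.array(p)+T[:3,3]; return np.array([s['cx']+F(s)*c[0]/c[2], s['cy']+F(s)*c[1]/c[2]])
def ray(s,u,v):
    T=np.array(s['camera_from_world']); d=T[:3,:3].T@np.array([(u-s['cx'])/F(s),(v-s['cy'])/F(s),1]); return -T[:3,:3].T@T[:3,3], d
def atz(s,u,v,z):
    o,d=ray(s,u,v); return o+d*(z-o[2])/d[2]
E
python3 - <<'E'
from h import *
for n in ('side','top','wrist'):
    s=snap(n,n+'0.png'); print(n,s['vfov'],s['cx'],s['cy'],ray(s,s['cx'],s['cy']))
print(arm.state(), arm.finger_overhang)
E
```

```text
pics
side 44.30601399973499 256.6160281430798 191.06749044468975 (array([-0.08399188, -1.11626871,  0.5718864 ]), array([ 0.39734249,  0.8470645 , -0.3529882 ]))
top 43.929932453374754 254.92854462323888 190.29721048109278 (array([0.31767769, 0.05393934, 1.43707833]), array([ 0.12083547, -0.00605214, -0.9926541 ]))
wrist 64.31290779398873 257.6491519885978 193.58294256516314 (array([ 0.29172151, -0.61159665,  0.37303147]), array([-0.25689113, -0.08891714, -0.96234125]))
{'clock': 0.15, 'q': array([-1.26690890e+00,  2.64564144e-01,  1.60505499e+00, -6.54275102e-06,
        1.27368329e+00, -3.68457251e-02]), 'qvel': array([-0.00079474, -0.00263477, -0.00432381,  0.0016182 ,  0.00010214,
        0.00139875]), 'joint_efforts': array([-4.51806409e-05, -5.15906847e+01, -3.67959988e+01, -8.50862693e-05,
        8.03675473e-03,  1.04711563e-05]), 'tcp_pos': array([ 0.22544572, -0.63568765,  0.25226161]), 'ee_rot': array([-0.69678674, -0.1204849 ,  0.69695207, -0.11928725]), 'ft_force': array([0.33167166, 0.38411908, 0.29841623]), 'torque': array([ 0.05093401,  0.01859285, -0.04724914]), 'finger_gap': 0.08548439256100519} 0.022
```

View pics/top0.png

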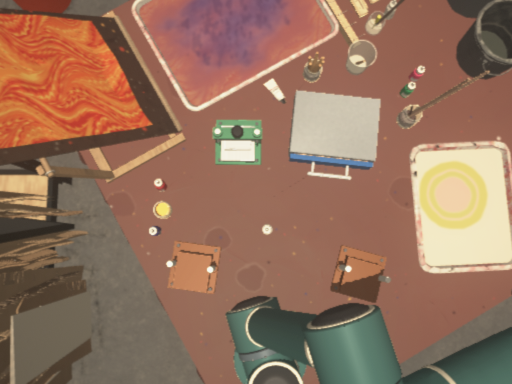

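View pics/side0.png

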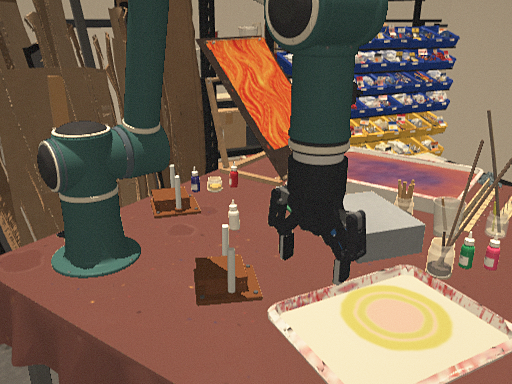

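View pics/wrist0.png

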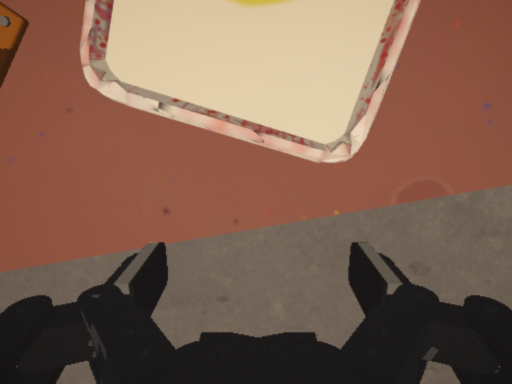

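The top view shows the unit at about (335,128) with its handle at about (330,172). The press is at (238,142) with its front toward the robot. The bottles and jar are at (160,184), (162,210), (154,231) and (267,229).

Run:
```python
from h import *
s=load('top0.png')
im=cv2.imread('pics/top0.png')
a=cv2.resize(im[80:190,280:390],None,fx=5,fy=5,interpolation=cv2.INTER_CUBIC)
b=cv2.resize(im[110:175,205:272],None,fx=8,fy=8,interpolation=cv2.INTER_CUBIC)
cv2.imwrite('pics/zu.png',a);cv2.imwrite('pics/zp.png',b)
for u,v in ((160,184),(162,210),(154,231),(267,229)): print(atz(s,u,v,0.06))
```

```text
[0.50309448 0.32230664 0.06      ]
[0.42714296 0.31455827 0.06      ]
[0.36646761 0.33603571 0.06      ]
[0.37287741 0.01050357 0.06      ]
```

View pics/zu.png

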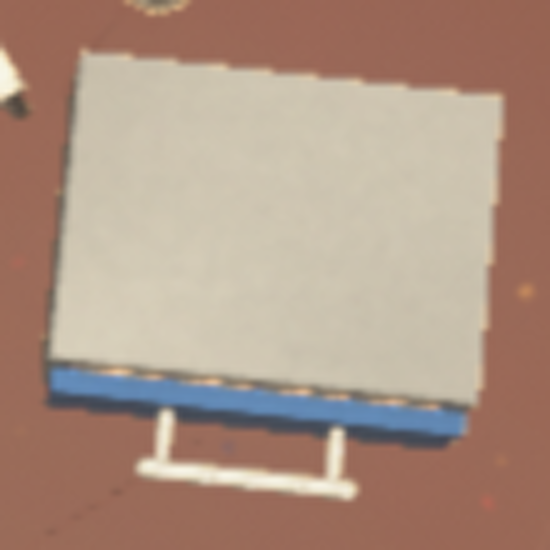

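View pics/zp.png

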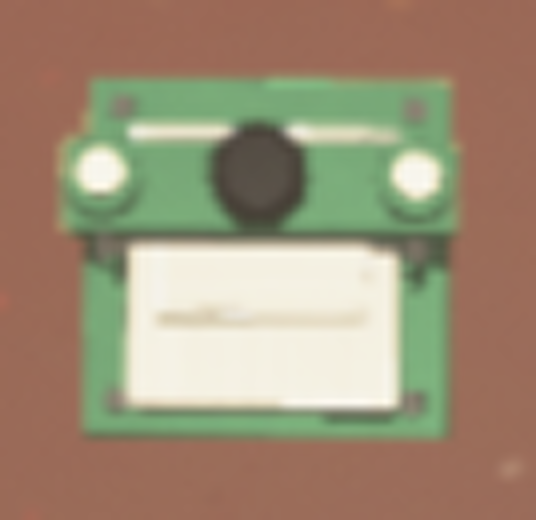

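Run:
```python
from h import *
s=load('top0.png')
def U(x,y,z): return atz(s,x/5+280-.4,y/5+80-.4,z)
def P(x,y,z): return atz(s,x/8+205-.44,y/8+110-.44,z)
hl,hr=U(140,467,.049),U(355,491,.049)
print('handle',(hl+hr)/2,np.linalg.norm(hl-hr),np.degrees(np.arctan2(*(hl-hr)[:2])))
for p in [(80,52),(502,95),(473,404),(50,362)]: print('top',U(*p,.08))
a,b=U(50,362,.08),U(473,404,.08);print(np.linalg.norm(a-b),np.degrees(np.arctan2(*(a-b)[:2])))
print('white L/R front',P(127,408,.05),P(402,406,.05),'lip',P(155,319,.056),P(370,316,.056))
st=arm.state();print(R.from_quat(st['ee_rot']).as_matrix())
```

```text
handle [ 0.53150373 -0.17334764  0.049     ] 0.12756844401612852 6.29028564156236
top [ 0.78113966 -0.07374467  0.08      ]
top [ 0.75592663 -0.32228541  0.08      ]
top [ 0.57105553 -0.2998989   0.08      ]
top [ 0.59507177 -0.05473669  0.08      ]
0.2463357220050022 5.594880170251937
white L/R front [0.57482877 0.14761813 0.05      ] [0.57588001 0.04599266 0.05      ] lip [0.60708495 0.13723618 0.056     ] [0.60845924 0.05790263 0.056     ]
[[-5.17587713e-04  3.34179554e-01 -9.42509288e-01]
 [ 1.62955960e-03 -9.42507881e-01 -3.34179950e-01]
 [-9.99998538e-01 -1.70884249e-03 -5.67350020e-05]]
```

```bash
cat >> h.py <<'E'
def cmd(pos,yaw,flip=0):
    """yaw: deg of tool y axis in world; tool x down. returns travel mm, rot deg"""
    st=arm.state(); R0=R.from_quat(st['ee_rot']).as_matrix(); a=np.radians(yaw)
    y=np.array([np.cos(a),np.sin(a),0]); x=np.array([0,0,-1.]); z=np.cross(x,y)
    Rt=np.stack([x,y,z],1)
    t=R0.T@(np.array(pos)-st['tcp_pos']); r=R.from_matrix(R0.T@Rt).as_rotvec(degrees=True)
    print('travel',np.round(t,4).tolist(),'rot',np.round(r,2).tolist(), '| now',np.round(st['tcp_pos'],4),'clk',round(st['clock'],2))
E
python3 - <<'E'
from h import *
cmd([.535,-.173,.2],-6)
E
```

```text
travel [0.0529, -0.3326, -0.4464] rot [-64.48, -0.06, 0.09] | now [ 0.2254 -0.6357  0.2523] clk 0.15
```

arm_command --travel '[[0.01, -0.042, -0.056], [0.02, -0.083, -0.112], [0.03, -0.125, -0.167], [0.04, -0.166, -0.223], [0.05, -0.208, -0.279], [0.053, -0.25, -0.335], [0.053, -0.29, -0.39], [0.053, -0.333, -0.446]]' --rot '[[-8, 0, 0], [-16, 0, 0], [-24, 0, 0], [-32, 0, 0], [-40, 0, 0], [-48, 0, 0], [-56, 0, 0], [-64.5, 0, 0]]' --gripper 0.6

```text
clock: 1.15
tcp_pos: [0.5017, -0.2212, 0.2003]
ee_rot: [0.524, 0.475, -0.524, 0.474]
ft_force: [0.8, -0.4, 0.2]
finger_gap: 0.0342
```

Run:
```python
from h import *
cmd([.535,-.173,.2],-6)
s=snap('wrist','w1.png'); print(arm.state()['finger_gap'])
for p in ([.5315,-.1733,.049],): print(proj(s,p))
```

```text
travel [0.0003, 0.0283, -0.0513] rot [0.3, -0.1, 0.05] | now [ 0.5017 -0.2212  0.2003] clk 1.15
0.03455681040754458
[284.881952   130.74692881]
```

View pics/w1.png

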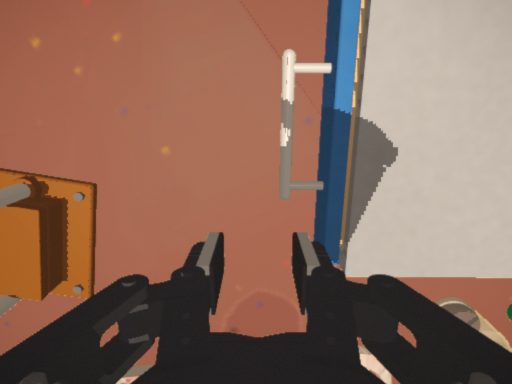

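The bar handle runs from about (289,52) to (285,196), and the drawer front is at column 340.

Run:
```python
from h import *
s=load('w1.png')
a,b=atz(s,289,51,.046),atz(s,285,197,.046)
print(a,b,(a+b)/2,np.linalg.norm(a-b),np.degrees(np.arctan2(*(a-b)[:2])))
a,b=atz(s,371,5,.08),atz(s,345,275,.08)
print(np.degrees(np.arctan2(*(a-b)[:2])),a,b)
c=(.5315,-.1735)
cmd([*c,.12],-5.8)
cmd([*c,.047],-5.8)
```

```text
[ 0.54006703 -0.10921793  0.046     ] [ 0.52719088 -0.23449509  0.046     ] [ 0.53362895 -0.17185651  0.046     ] 0.12593714445803622 5.868330311629375
6.235664909229797 [ 0.59555456 -0.09075304  0.08      ] [ 0.57253064 -0.30147016  0.08      ]
travel [0.0807, 0.0222, -0.0432] rot [0.55, -0.41, -0.09] | now [ 0.5053 -0.215   0.2003] clk 1.2
travel [0.1537, 0.0221, -0.0426] rot [0.55, -0.41, -0.09] | now [ 0.5053 -0.215   0.2003] clk 1.2
```

arm_command --travel '[[0.03, 0.023, -0.044], [0.06, 0.023, -0.044], [0.09, 0.023, -0.044], [0.12, 0.023, -0.044], [0.14, 0.023, -0.044], [0.154, 0.023, -0.044], [0.154, 0.023, -0.044]]' --rot '[[0.4, -0.3, 0], [0.4, -0.3, 0], [0.4, -0.3, 0], [0.4, -0.3, 0], [0.4, -0.3, 0], [0.4, -0.3, 0], [0.4, -0.3, 0]]'

```text
clock: 2.08
tcp_pos: [0.5332, -0.1725, 0.0477]
ee_rot: [0.525, 0.474, -0.523, 0.475]
ft_force: [-1.9, 1.1, 4.1]
finger_gap: 0.0341
```

arm_command --travel '[[0, 0, 0], [0, 0, 0], [0, 0, 0], [0, 0, 0]]' --rot '[[0, 0, 0], [0, 0, 0], [0, 0, 0], [0, 0, 0]]' --gripper 1.0

```text
clock: 2.58
tcp_pos: [0.5338, -0.1729, 0.0483]
ee_rot: [0.525, 0.474, -0.523, 0.475]
ft_force: [0.2, -0.8, 4.2]
finger_gap: 0.0089
```

Run:
```python
from h import *
st=arm.state();print(st['finger_gap'],st['ft_force'],st['tcp_pos'])
p=st['tcp_pos']; a=np.radians(-6); 
cmd(p+.131*np.array([-np.cos(a),-np.sin(a),0]),-6)
```

```text
0.008869366014103406 [ 0.21930785 -0.7930666   4.24357738] [ 0.53376064 -0.17287765  0.04828039]
travel [-0.0005, -0.131, -0.0007] rot [0.32, -0.08, -0.21] | now [ 0.5338 -0.1729  0.0483] clk 2.58
```

arm_command --travel '[[0, -0.015, 0], [0, -0.03, 0], [0, -0.045, 0], [0, -0.06, 0], [0, -0.075, 0], [0, -0.09, 0], [0, -0.105, 0], [0, -0.12, 0]]' --rot '[[0, 0, 0], [0, 0, 0], [0, 0, 0], [0, 0, 0], [0, 0, 0], [0, 0, 0], [0, 0, 0], [0, 0, 0]]'

```text
clock: 3.58
tcp_pos: [0.4135, -0.16, 0.0483]
ee_rot: [0.526, 0.474, -0.523, 0.475]
ft_force: [1.6, 6.2, 8.3]
finger_gap: 0.0088
```

arm_command --travel '[[0, -0.003, 0], [0, -0.006, 0], [0, -0.008, 0]]' --rot '[[0, 0, 0], [0, 0, 0], [0, 0, 0]]'

```text
clock: 3.95
tcp_pos: [0.4052, -0.1591, 0.0483]
ee_rot: [0.526, 0.474, -0.523, 0.475]
ft_force: [1.8, 2.9, 4.9]
finger_gap: 0.0089
```

Run:
```python
from h import *
s=snap('wrist','w2.png');s=snap('top','t2.png');s=snap('side','s2.png');st=arm.state();print(st['finger_gap'],st['ft_force'],st['tcp_pos'])
```

```text
0.008727314535335417 [-1.0992001   1.77423772  7.5232282 ] [ 0.40498386 -0.15903039  0.04826241]
```

View pics/w2.png

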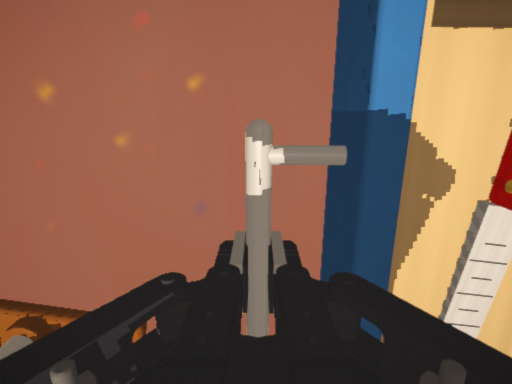

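View pics/t2.png

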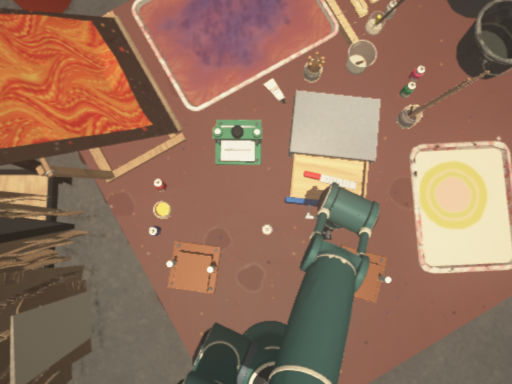

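View pics/s2.png

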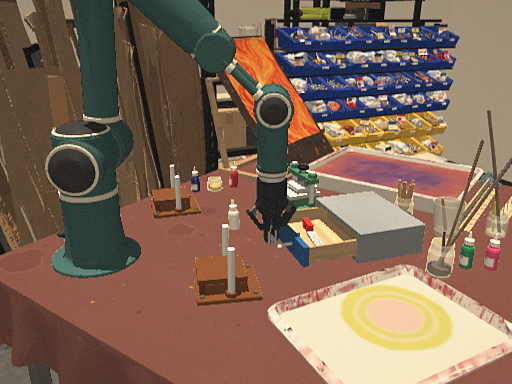

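The drawer is open about 129 mm and the gauge lies clear of the unit's top, with its handle at top-view (311,176). I'll release the bar and rise.

arm_command --travel '[[0, 0, 0], [0, 0, 0], [0, 0, 0], [-0.03, 0, 0], [-0.07, 0, 0], [-0.11, 0, 0], [-0.14, 0, 0], [-0.15, 0, 0]]' --rot '[[0, 0, 0], [0, 0, 0], [0, 0, 0], [0, 0, 0], [0, 0, 0], [0, 0, 0], [0, 0, 0], [0, 0, 0]]' --gripper 0.6

```text
clock: 5.1
tcp_pos: [0.4056, -0.1601, 0.2002]
ee_rot: [0.526, 0.473, -0.522, 0.476]
ft_force: [0.1, 0.3, -0.5]
finger_gap: 0.0337
```

Run:
```python
from h import *
s=snap('wrist','w3.png');print(arm.state()['tcp_pos'],arm.state()['finger_gap'])
s=load('t2.png'); print(atz(s,311,176,.048))
im=cv2.imread('pics/t2.png');cv2.imwrite('pics/zg.png',cv2.resize(im[150:210,280:380],None,fx=7,fy=7,interpolation=cv2.INTER_CUBIC))
```

```text
[ 0.40556358 -0.16004003  0.20033418] 0.03388546783734151
[ 0.52971658 -0.12000735  0.048     ]
```

View pics/w3.png

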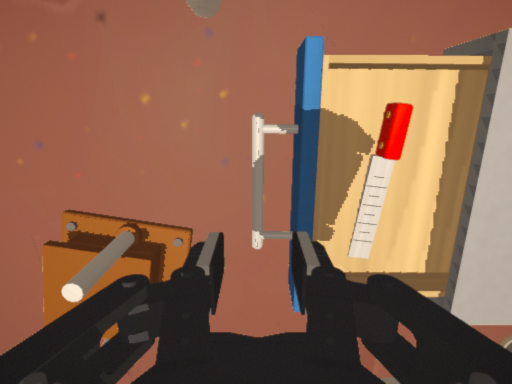

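View pics/zg.png

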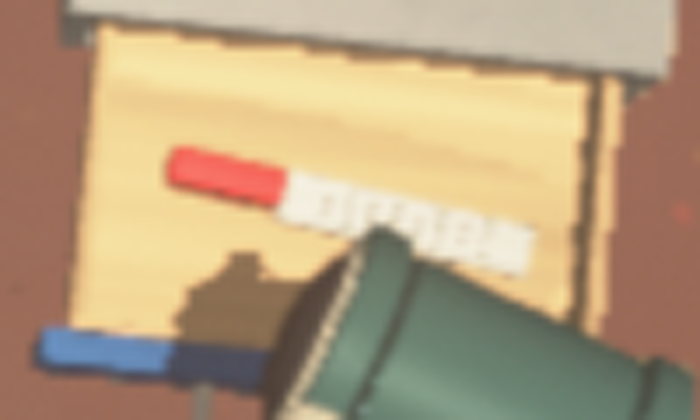

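Run:
```python
from h import *
im=cv2.imread('pics/w3.png');cv2.imwrite('pics/zg2.png',cv2.resize(im[90:270,330:430],None,fx=4,fy=4,interpolation=cv2.INTER_CUBIC)[:600])
cv2.imwrite('pics/zg2.png',cv2.resize(im[95:265,330:430],None,fx=3.5,fy=3.5,interpolation=cv2.INTER_CUBIC))
```

```text
(no output)
```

View pics/zg2.png

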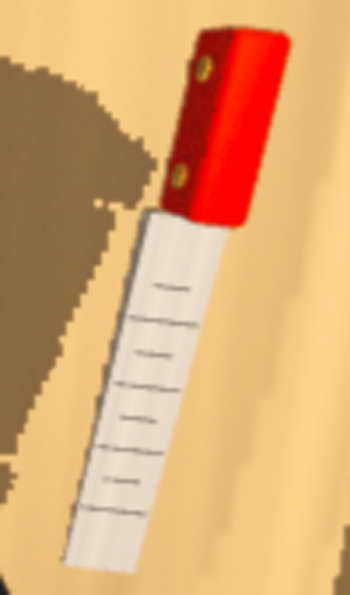

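Run:
```python
from h import *
s=load('w3.png')
f=lambda x,y,z: atz(s,x/3.5+330-.36,y/3.5+95-.36,z)
c=f(240.5,128,.048);t=f(100,568,.0240);j=f(187,219,.0285)
h1=f(264,33,.048);h2=f(217,223,.048)
print(c,t,j,np.linalg.norm((c-t)[:2]),np.linalg.norm(h1-h2))
for a,b in ((t,c),(h2,h1),(t,j)): print(np.degrees(np.arctan2((a-b)[1],(a-b)[0])))
```

```text
[ 0.53619951 -0.12282936  0.048     ] [ 0.50704318 -0.25516601  0.024     ] [ 0.53083085 -0.14849783  0.0285    ] 0.13551044025401873 0.04742410282262137
-102.42487564634435
-103.05567723715662
-102.57160872125203
```

Run:
```python
from h import *
cmd([.536,-.1225,.13],-12.5)
cmd([.536,-.1225,.047],-12.5)
```

```text
travel [0.0713, 0.1256, -0.0502] rot [6.78, -0.14, -0.37] | now [ 0.4056 -0.16    0.2003] clk 5.15
travel [0.1543, 0.125, -0.0501] rot [6.78, -0.14, -0.37] | now [ 0.4056 -0.16    0.2003] clk 5.15
```

arm_command --travel '[[0.02, 0.045, -0.017], [0.04, 0.09, -0.034], [0.07, 0.125, -0.05], [0.07, 0.125, -0.05], [0.1, 0.125, -0.05], [0.13, 0.125, -0.05], [0.146, 0.125, -0.05], [0.153, 0.125, -0.05]]' --rot '[[3, -0.1, -0.4], [6.8, -0.1, -0.4], [6.8, -0.1, -0.4], [6.8, -0.1, -0.4], [6.8, -0.1, -0.4], [6.8, -0.1, -0.4], [6.8, -0.1, -0.4], [6.8, -0.1, -0.4]]'

```text
clock: 6.15
tcp_pos: [0.5347, -0.1226, 0.0472]
ee_rot: [-0.551, -0.443, 0.552, -0.441]
ft_force: [-0.3, -0.3, 1.2]
finger_gap: 0.034
```

Run:
```python
from h import *
cmd([.536,-.1225,.047],-12.5)
s=snap('wrist','w4.png');print(arm.state()['ft_force'])
```

```text
travel [0.0002, 0.0013, -0.0004] rot [-0.04, -0.04, 0.16] | now [ 0.5347 -0.1226  0.0472] clk 6.15
[ 0.5398224  -0.52387526  0.05600216]
```

View pics/w4.png

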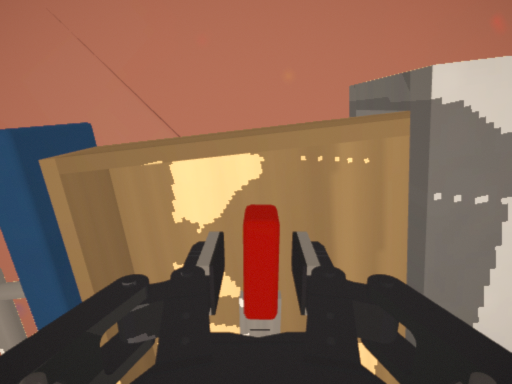

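The handle sits between the pads, centred near column 262 and aligned with them, so I'll close.

arm_command --travel '[[0, 0, 0], [0, 0, 0], [0, 0, 0], [0, 0, 0]]' --rot '[[0, 0, 0], [0, 0, 0], [0, 0, 0], [0, 0, 0]]' --gripper 1.0

```text
clock: 6.7
tcp_pos: [0.5356, -0.1228, 0.0481]
ee_rot: [-0.552, -0.443, 0.552, -0.442]
ft_force: [-0.7, -0.1, 4.7]
finger_gap: 0.0149
```

arm_command --travel '[[-0.005, 0, 0], [-0.015, 0, 0], [-0.03, 0, 0], [-0.05, 0, 0], [-0.075, 0, 0], [-0.1, 0, 0], [-0.118, 0, 0], [-0.12, 0, 0]]' --rot '[[0, 0, 0], [0, 0, 0], [0, 0, 0], [0, 0, 0], [0, 0, 0], [0, 0, 0], [0, 0, 0], [0, 0, 0]]'

```text
clock: 7.7
tcp_pos: [0.5369, -0.1232, 0.1703]
ee_rot: [0.552, 0.442, -0.551, 0.443]
ft_force: [0.2, 0.2, -0.5]
finger_gap: 0.0147
```

Run:
```python
from h import *
st=arm.state();print(st['tcp_pos'],st['finger_gap'],st['ft_force'],st['q'])
s=snap('wrist','w5.png');s=snap('side','s5.png')
im=cv2.imread('pics/s5.png');cv2.imwrite('pics/zs5.png',cv2.resize(im[150:280,200:380],None,fx=4,fy=4,interpolation=cv2.INTER_CUBIC))
```

```text
[ 0.53692412 -0.12321039  0.17029506] 0.014699645604930034 [ 0.18448677  0.21207759 -0.51633796] [-2.71034970e-01  9.62216213e-02  1.96003932e+00  4.78175220e-04
  1.08228039e+00 -5.24139854e-02]
```

View pics/w5.png

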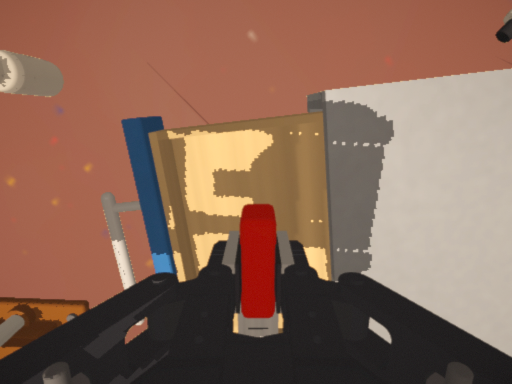

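View pics/zs5.png

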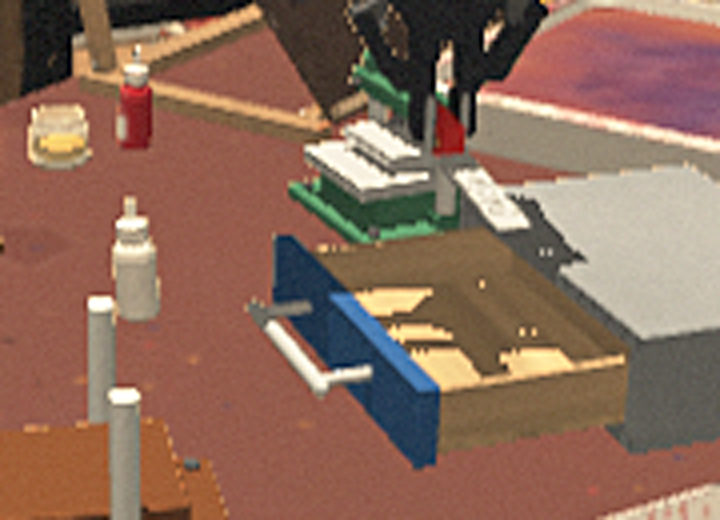

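The gauge is held squarely, with its blade along tool +z. Next I'll put the press on the wrist camera's open side.

Run:
```python
from h import *
s=load('w5.png')
T=np.array(s['camera_from_world']); p=arm.state()['tcp_pos']
# predicted pixel of lip/ledge if tcp moved
for q in ([.6,-.05,.23],[.6,-.02,.23],[.58,-.0,.26]):
    d=np.array(q)-p
    print(q,[proj(s,np.array(x)-d).round() for x in ([.6,.1,.054],[.575,.148,.05],[.575,.046,.05],[.65,.1,.13])])
cmd([.6,-.03,.23],-12.5)
```

```text
[0.6, -0.05, 0.23] [array([217.,  17.]), array([175., -36.]), array([206.,  87.]), array([279., -37.])]
[0.6, -0.02, 0.23] [array([225.,  53.]), array([185.,   3.]), array([214., 120.]), array([288.,  15.])]
[0.58, -0.0, 0.26] [array([252.,  75.]), array([217.,  30.]), array([241., 133.]), array([315.,  49.])]
travel [-0.0618, 0.0427, -0.1047] rot [-0.04, -0.03, 0.04] | now [ 0.5356 -0.1228  0.1681] clk 7.8
```

arm_command --travel '[[-0.03, 0.004, -0.02], [-0.06, 0.008, -0.05], [-0.09, 0.012, -0.09], [-0.092, 0.016, -0.12], [-0.092, 0.016, -0.13], [-0.092, 0.016, -0.13], [-0.092, 0.016, -0.13]]' --rot '[[0, 0, 0], [0, 0, 0], [0, 0, 0], [0, 0, 0], [0, 0, 0], [0, 0, 0], [0, 0, 0]]'

```text
clock: 8.68
tcp_pos: [0.5786, -0.0003, 0.2589]
ee_rot: [-0.551, -0.443, 0.553, -0.442]
ft_force: [0.3, 0.7, -0.4]
finger_gap: 0.0151
```

Run:
```python
from h import *
s=snap('wrist','w6.png');print(arm.state()['tcp_pos'])
im=cv2.imread('pics/w6.png');cv2.imwrite('pics/z6.png',cv2.resize(im[0:150,170:350],None,fx=4,fy=4,interpolation=cv2.INTER_CUBIC))
```

```text
[ 5.78753106e-01 -4.52689316e-04  2.59182435e-01]
```

View pics/w6.png

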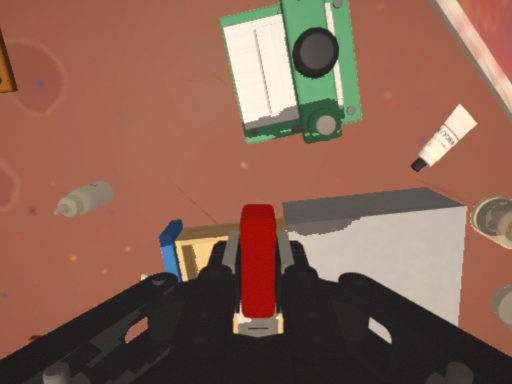

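View pics/z6.png

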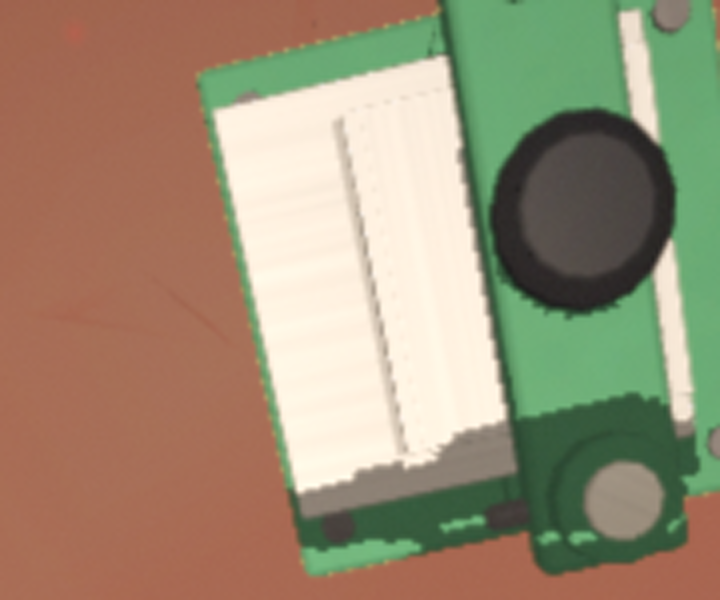

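Lower-plate front corners are at zoom (213,112) and (302,516). The lip runs from (335,120) to (402,455).

Run:
```python
from h import *
s=load('w6.png')
f=lambda x,y,z: atz(s,x/4+170-.375,y/4-.375,z)
a,b=f(213,112,.05),f(302,516,.05); c,d=f(334,120,.054),f(402,456,.054)
for p,q in((a,b),(c,d)): print(p,q,(p+q)/2,np.linalg.norm(p-q),np.degrees(np.arctan2((p-q)[1],(p-q)[0])))
# side edges of lower plate direction
e=f(440,58,.05); print('left side edge dir',np.degrees(np.arctan2(*(e-a)[1::-1])))
e=f(512,473,.05); print('right',np.degrees(np.arctan2(*(e-b)[1::-1])))
m=(c+d)/2; print('lip dist from front',(m-(a+b)/2))
t=load('top0.png')
print(proj(t,a),proj(t,b),proj(t,c),proj(t,d))
```

```text
[0.57752554 0.14833436 0.05      ] [0.5765614 0.0498302 0.05     ] [0.57704347 0.09908228 0.05      ] 0.09850888712895166 89.43921634754318
[0.60572872 0.13929543 0.054     ] [0.60545343 0.05919106 0.054     ] [0.60559108 0.09924324 0.054     ] 0.0801048399923207 89.80309701818823
left side edge dir -0.6471898207913523
right -1.2827896390776454
lip dist from front [0.0285476  0.00016096 0.004     ]
[220.20229871 159.66087903] [253.51312856 160.0793065 ] [223.27312775 150.02295413] [250.37291246 150.19698598]
```

Run:
```python
from h import *
cmd([.41,.098,.2],90)
```

```text
travel [0.0596, -0.186, -0.0593] rot [-102.6, -0.11, 0.11] | now [ 5.788e-01 -5.000e-04  2.592e-01] clk 8.72
```

arm_command --travel '[[0.008, -0.02, -0.006], [0.015, -0.04, -0.013], [0.022, -0.062, -0.02], [0.03, -0.085, -0.027], [0.038, -0.108, -0.034], [0.045, -0.13, -0.041], [0.05, -0.152, -0.048], [0.055, -0.17, -0.054]]' --rot '[[-10, 0, 0], [-20, 0, 0], [-30, 0, 0], [-40, 0, 0], [-50, 0, 0], [-60, 0, 0], [-70, 0, 0], [-80, 0, 0]]'

```text
clock: 9.72
tcp_pos: [0.4234, 0.0888, 0.2041]
ee_rot: [0.137, 0.695, -0.137, 0.693]
ft_force: [1.8, -0.1, -0.7]
finger_gap: 0.0147
```

Run:
```python
from h import *
print(arm.state()['q'])
cmd([.41,.098,.13],90)
```

```text
[ 1.48850971e-01 -1.68672424e-01  2.14899496e+00  4.56777844e-04
  1.16416909e+00 -1.03225162e+00]
travel [0.0741, 0.0035, -0.0157] rot [-22.34, -0.17, 0.03] | now [0.4234 0.0888 0.2041] clk 9.72
```

arm_command --travel '[[0.01, 0.002, -0.008], [0.03, 0.0035, -0.0157], [0.05, 0.0035, -0.0157], [0.07, 0.0035, -0.0157], [0.074, 0.0035, -0.0157], [0.074, 0.0035, -0.0157], [0.074, 0.0035, -0.0157]]' --rot '[[-8, -0.2, 0], [-17, -0.2, 0], [-22.3, -0.2, 0], [-22.3, -0.2, 0], [-22.3, -0.2, 0], [-22.3, -0.2, 0], [-22.3, -0.2, 0]]'

```text
clock: 10.6
tcp_pos: [0.4109, 0.0979, 0.1311]
ee_rot: [0.0, 0.706, -0.001, 0.708]
ft_force: [0.6, 0.2, -0.5]
finger_gap: 0.0146
```

Run:
```python
from h import *
s=snap('wrist','w7.png');s=snap('top','t7.png');s=snap('side','s7.png')
cmd([.41,.098,.1],90)
im=cv2.imread('pics/t7.png');cv2.imwrite('pics/z7t.png',cv2.resize(im[110:230,190:300],None,fx=5,fy=5,interpolation=cv2.INTER_CUBIC))
im=cv2.imread('pics/s7.png');cv2.imwrite('pics/z7s.png',cv2.resize(im[140:240,200:340],None,fx=5,fy=5,interpolation=cv2.INTER_CUBIC))
```

```text
travel [0.0309, -0.0001, -0.0008] rot [-0.05, 0.12, 0.02] | now [0.4107 0.0981 0.1309] clk 10.75
```

View pics/z7t.png

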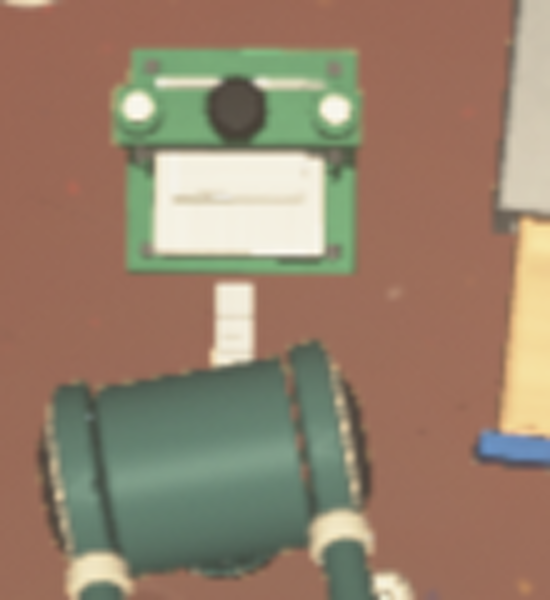

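View pics/z7s.png

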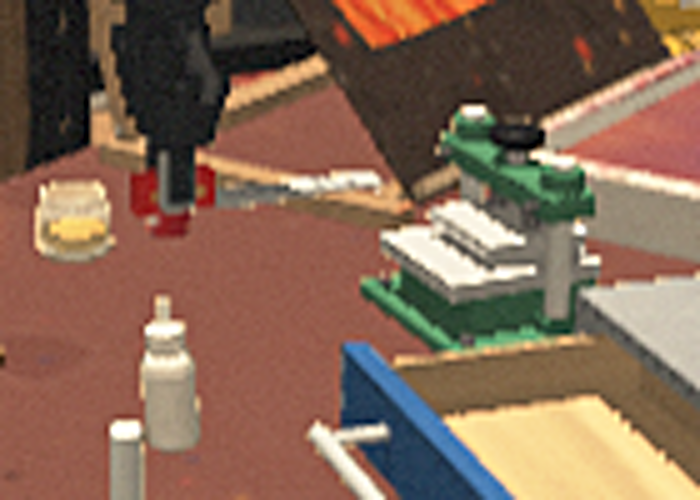

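View pics/w7.png

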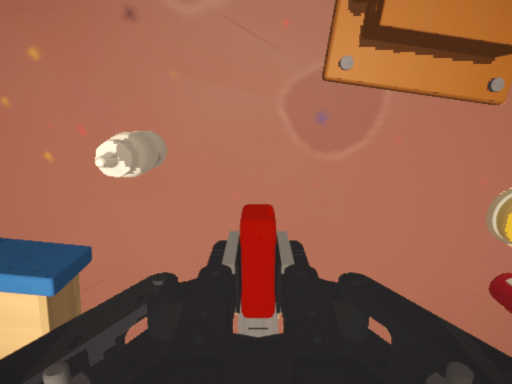

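Top view: blade tip at about zoom (234,284), pointing straight at the press. Lower-plate front edge spans (153..325,255).

Run:
```python
from h import *
s=load('t7.png');w=load('w7.png')
T=lambda x,y,z: atz(s,x/5+190-.4,y/5+110-.4,z)
z=.1065
l,r=T(215,284,z),T(254,284,z);print('tip',l,r,(l+r)/2)
l2,r2=T(214,345,z+.003),T(254,345,z+.003);print('blade',l2,r2,(l2+r2)/2)
a,b=T(153,256,.05),T(325,255,.05);print('plate front',a,b,(a+b)/2)
c,d=T(173,201,.056),T(304,198,.056);print('lip',c,d,(c+d)/2)
e,f=T(153,153,.05),T(325,153,.05);print('plate sides back',e,f)
S=load('s7.png')
print(proj(S,[.546,.098,.105]),'vs seen',380/5+200,182/5+140)
```

```text
tip [0.54766702 0.10918765 0.1065    ] [0.54773059 0.08710079 0.1065    ] [0.54769881 0.09814422 0.1065    ]
blade [0.51231454 0.10936676 0.1095    ] [0.51237565 0.08683537 0.1095    ] [0.5123451  0.09810107 0.1095    ]
plate front [0.57410654 0.14830493 0.05      ] [0.57500743 0.04661221 0.05      ] [0.57455699 0.09745857 0.05      ]
lip [0.60599055 0.13644365 0.056     ] [0.6080345  0.05911229 0.056     ] [0.60701252 0.09777797 0.056     ]
plate sides back [0.6362474  0.14896341 0.05      ] [0.6365784  0.04672731 0.05      ]
[274.57504372 176.269208  ] vs seen 276.0 176.4
```

arm_command --travel '[[0.02, 0, 0], [0.04, 0, 0], [0.045, 0, 0.01], [0.047, 0, 0.022], [0.047, 0, 0.034], [0.047, 0, 0.044], [0.047, 0, 0.044], [0.047, 0, 0.044]]' --rot '[[0, 0.1, 0], [0, 0.1, 0], [0, 0.1, 0], [0, 0.1, 0], [0, 0.1, 0], [0, 0.1, 0], [0, 0.1, 0], [0, 0.1, 0]]'

```text
clock: 11.75
tcp_pos: [0.4546, 0.098, 0.084]
ee_rot: [0.0, 0.707, -0.0, 0.707]
ft_force: [-0.9, 0.1, -0.5]
finger_gap: 0.0147
```

Run:
```python
from h import *
cmd([.455,.098,.078],90)
for i in range(3): snap('side','s8.png'); print(arm.state()['ft_force'],arm.state()['tcp_pos'],arm.state()['torque'])
im=cv2.imread('pics/s8.png');cv2.imwrite('pics/z8s.png',cv2.resize(im[150:230,230:330],None,fx=7,fy=7,interpolation=cv2.INTER_CUBIC))
```

```text
travel [0.006, 0.0, 0.0004] rot [-0.05, -0.01, 0.03] | now [0.4546 0.098  0.084 ] clk 11.75
[-0.04457569 -0.53536937  0.12910414] [0.45433824 0.09796994 0.08393452] [ 0.00978421 -0.01180852  0.01835067]
[-0.35025811  0.06024058 -0.73211446] [0.45427746 0.09797568 0.08393097] [0.0768548  0.01103089 0.00199379]
[-0.16989591  0.42082094 -0.81216906] [0.45427202 0.09798348 0.08393789] [0.01290102 0.03403944 0.0199303 ]
```

View pics/z8s.png

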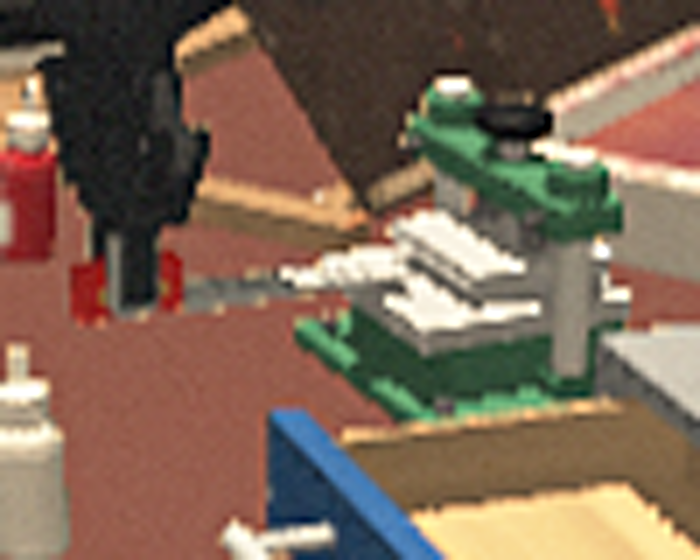

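arm_command --travel '[[0.003, 0, 0], [0.0055, 0, 0], [0.0065, 0, 0], [0.0065, 0, 0]]' --rot '[[0, 0, 0], [0, 0, 0], [0, 0, 0], [0, 0, 0]]'

```text
clock: 12.4
tcp_pos: [0.4542, 0.098, 0.0773]
ee_rot: [0.0, 0.707, -0.0, 0.707]
ft_force: [-0.0, 0.3, 0.3]
finger_gap: 0.0145
```

arm_command --travel '[[0.0004, 0, 0], [0.0007, 0, 0], [0.0007, 0, 0]]' --rot '[[0, 0, 0], [0, 0, 0], [0, 0, 0]]'

```text
clock: 12.78
tcp_pos: [0.4541, 0.098, 0.0766]
ee_rot: [0.0, 0.707, -0.0, 0.707]
ft_force: [-0.2, -0.3, -0.7]
finger_gap: 0.015
```

Run:
```python
from h import *
for i in range(5): snap('side','s9.png'); st=arm.state();print(st['ft_force'].round(2),st['tcp_pos'].round(5),st['torque'].round(3))
```

```text
[-0.2  -0.21 -0.79] [0.45417 0.09797 0.07659] [0.045 0.018 0.005]
[-0.62  0.3   0.37] [0.45418 0.09797 0.07661] [ 0.037 -0.004  0.001]
[ 0.23  0.04 -0.12] [0.45419 0.098   0.07661] [ 0.053  0.051 -0.006]
[-0.28 -0.19 -1.84] [0.45418 0.098   0.0766 ] [ 0.036  0.05  -0.002]
[-0.2  0.1 -0.6] [0.45414 0.09798 0.0766 ] [ 0.017 -0.03  -0.047]
```

arm_command --travel '[[0.0003, 0, 0], [0.0005, 0, 0], [0.0005, 0, 0]]' --rot '[[0, 0, 0], [0, 0, 0], [0, 0, 0]]'

```text
clock: 13.4
tcp_pos: [0.4542, 0.098, 0.0761]
ee_rot: [0.0, 0.707, -0.0, 0.707]
ft_force: [-0.6, 0.7, -1.3]
finger_gap: 0.015
```

```bash
cat > m.py <<'E'
from h import *
f=[];t=[];p=[]
for i in range(6):
    arm.snapshot('side'); st=arm.state();f.append(st['ft_force']);t.append(st['torque']);p.append(st['tcp_pos'])
print('F',np.mean(f,0).round(2),'T',np.mean(t,0).round(3),'p',np.mean(p,0).round(5),'R',(R.from_quat(st['ee_rot']).as_matrix()@[0,0,1]).round(4),'gap',st['finger_gap'],st['clock'])
E
python3 m.py
```

```text
F [-0.22 -0.06 -0.67] T [0.    0.009 0.003] p [0.45416 0.09799 0.07611] R [ 1.e+00 -7.e-04 -5.e-04] gap 0.014696897442742938 13.7
```

arm_command --travel '[[0.0003, 0, 0], [0.0005, 0, 0], [0.0005, 0, 0]]' --rot '[[0, 0, 0], [0, 0, 0], [0, 0, 0]]'

```text
clock: 14.08
tcp_pos: [0.4542, 0.098, 0.0757]
ee_rot: [0.0, 0.707, -0.0, 0.707]
ft_force: [0.0, -0.0, 1.1]
finger_gap: 0.0144
```

```bash
python3 m.py
```

```text
F [-0.9   0.21  0.89] T [-0.002 -0.066  0.001] p [0.45423 0.09799 0.07568] R [ 1.e+00 -7.e-04 -2.e-04] gap 0.014773655385447804 14.375
```

Ledge contact was felt at TCP z ≈ 0.0758 m (Fz up 1.5 N). I'll lift 0.3 mm and advance.

arm_command --travel '[[-0.0003, 0, 0], [-0.0003, 0, 0], [-0.0003, 0, 0.005], [-0.0003, 0, 0.01], [-0.0003, 0, 0.014], [-0.0003, 0, 0.018], [-0.0003, 0, 0.022], [-0.0003, 0, 0.022]]' --rot '[[0, 0, 0], [0, 0, 0], [0, 0, 0], [0, 0, 0], [0, 0, 0], [0, 0, 0], [0, 0, 0], [0, 0, 0]]'

```text
clock: 15.38
tcp_pos: [0.4766, 0.098, 0.076]
ee_rot: [0.0, 0.707, -0.0, 0.707]
ft_force: [0.3, 1.1, 0.2]
finger_gap: 0.0145
```

```bash
python3 m.py
python3 - <<'E'
from h import *
s=snap('top','t10.png');im=cv2.imread('pics/t10.png');cv2.imwrite('pics/z10.png',cv2.resize(im[110:230,190:300],None,fx=5,fy=5,interpolation=cv2.INTER_CUBIC))
E
```

```text
F [-0.01 -0.01 -0.29] T [-0.012 -0.099 -0.028] p [0.47631 0.09798 0.07598] R [ 1.e+00 -7.e-04 -2.e-04] gap 0.014826931017852717 15.675
```

View pics/z10.png

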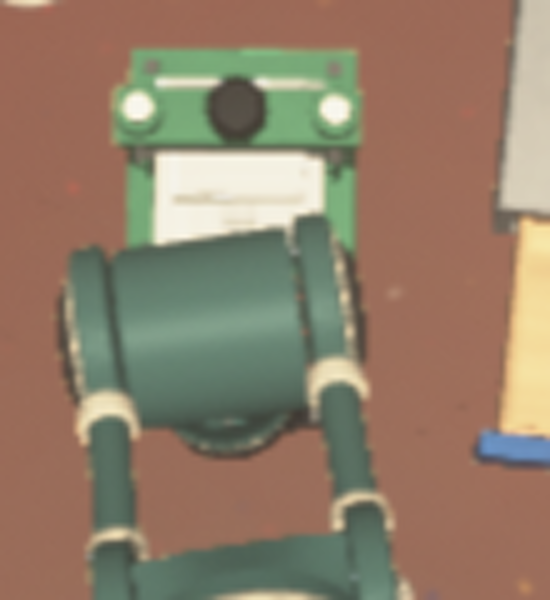

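Fx is about 0 with the tip around the lip, so it has no snag. I'll continue in small steps.

arm_command --travel '[[0, 0, 0.002], [0, 0, 0.004], [0, 0, 0.006], [0, 0, 0.008], [0, 0, 0.01], [0, 0, 0.01]]' --rot '[[0, 0, 0], [0, 0, 0], [0, 0, 0], [0, 0, 0], [0, 0, 0], [0, 0, 0]]'

```text
clock: 16.48
tcp_pos: [0.4865, 0.098, 0.076]
ee_rot: [0.0, 0.707, -0.0, 0.707]
ft_force: [0.9, -0.4, -0.8]
finger_gap: 0.0149
```

```bash
python3 m.py
```

```text
F [ 0.23  0.19 -0.24] T [ 0.052 -0.081 -0.005] p [0.48629 0.09799 0.076  ] R [ 1.e+00 -7.e-04 -0.e+00] gap 0.014771342224571209 16.775
```

arm_command --travel '[[0, 0, 0.002], [0, 0, 0.004], [0, 0, 0.006], [0, 0, 0.008], [0, 0, 0.01], [0, 0, 0.01]]' --rot '[[0, 0, 0], [0, 0, 0], [0, 0, 0], [0, 0, 0], [0, 0, 0], [0, 0, 0]]'

```text
clock: 17.52
tcp_pos: [0.4965, 0.098, 0.076]
ee_rot: [0.0, 0.707, -0.0, 0.707]
ft_force: [0.6, -0.3, -0.8]
finger_gap: 0.0146
```

```bash
python3 m.py
```

```text
F [ 0.4  -0.3  -0.05] T [ 0.014 -0.085  0.009] p [0.49631 0.09798 0.07602] R [ 1.e+00 -7.e-04  1.e-04] gap 0.014964785176429742 17.825
```

arm_command --travel '[[0, 0, 0.0015], [0, 0, 0.003], [0, 0, 0.0045], [0, 0, 0.006], [0, 0, 0.006]]' --rot '[[0, 0, 0], [0, 0, 0], [0, 0, 0], [0, 0, 0], [0, 0, 0]]'

```text
clock: 18.45
tcp_pos: [0.5024, 0.098, 0.076]
ee_rot: [0.0, 0.707, -0.0, 0.707]
ft_force: [0.4, 0.2, 0.1]
finger_gap: 0.0149
```

```bash
python3 m.py
```

```text
F [ 0.15  0.22 -0.2 ] T [ 0.027 -0.069  0.011] p [0.50233 0.09798 0.07604] R [ 1.e+00 -6.e-04  2.e-04] gap 0.01482696671131787 18.75
```

arm_command --travel '[[0, 0, 0.0015], [0, 0, 0.003], [0, 0, 0.0045], [0, 0, 0.006], [0, 0, 0.006]]' --rot '[[0, 0, 0], [0, 0, 0], [0, 0, 0], [0, 0, 0], [0, 0, 0]]'

```text
clock: 19.38
tcp_pos: [0.5085, 0.098, 0.076]
ee_rot: [0.0, 0.707, -0.0, 0.707]
ft_force: [0.2, 0.2, -1.1]
finger_gap: 0.0147
```

```bash
python3 m.py
```

```text
F [ 0.26 -0.4  -0.16] T [ 0.01  -0.047 -0.002] p [0.50834 0.09796 0.07605] R [ 1.e+00 -7.e-04  3.e-04] gap 0.014682322416691486 19.675
```

arm_command --travel '[[0, 0, 0.0015], [0, 0, 0.003], [0, 0, 0.0045], [0, 0, 0.0055], [0, 0, 0.0055]]' --rot '[[0, 0, 0], [0, 0, 0], [0, 0, 0], [0, 0, 0], [0, 0, 0]]'

```text
clock: 20.3
tcp_pos: [0.514, 0.098, 0.076]
ee_rot: [0.0, 0.707, -0.0, 0.707]
ft_force: [0.3, -0.2, -0.6]
finger_gap: 0.0153
```

```bash
python3 m.py
```

```text
F [-0.05  0.07 -0.67] T [-0.004 -0.066 -0.   ] p [0.51385 0.09797 0.07607] R [ 1.e+00 -6.e-04  4.e-04] gap 0.014667985557892704 20.6
```

arm_command --travel '[[0.0001, 0, 0.0015], [0.0001, 0, 0.003], [0.0001, 0, 0.004], [0.0001, 0, 0.004]]' --rot '[[0, 0, 0], [0, 0, 0], [0, 0, 0], [0, 0, 0]]'

```text
clock: 21.1
tcp_pos: [0.518, 0.098, 0.076]
ee_rot: [0.0, 0.707, -0.0, 0.707]
ft_force: [-0.2, -0.9, -0.1]
finger_gap: 0.015
```

```bash
python3 m.py
```

```text
F [ 0.28 -0.14  0.08] T [ 0.    -0.091 -0.004] p [0.51798 0.09797 0.07601] R [ 1.e+00 -6.e-04  7.e-04] gap 0.01455988126791988 21.4
```

arm_command --travel '[[0, 0, 0.0015], [0, 0, 0.003], [0, 0, 0.004], [0, 0, 0.004]]' --rot '[[0, 0, 0], [0, 0, 0], [0, 0, 0], [0, 0, 0]]'

```text
clock: 21.9
tcp_pos: [0.5221, 0.098, 0.076]
ee_rot: [0.0, 0.707, -0.0, 0.707]
ft_force: [-0.3, -0.3, 1.3]
finger_gap: 0.0149
```

```bash
python3 m.py
```

```text
F [ 0.07  0.12 -0.11] T [ 0.002 -0.078 -0.014] p [0.5221  0.09797 0.07602] R [ 1.e+00 -6.e-04  1.e-03] gap 0.014485805996634418 22.2
```

arm_command --travel '[[0, 0, 0.001], [0, 0, 0.002], [0, 0, 0.003], [0, 0, 0.003]]' --rot '[[0, 0.05, 0], [0, 0.05, 0], [0, 0.05, 0], [0, 0.05, 0]]'

```text
clock: 22.7
tcp_pos: [0.525, 0.098, 0.076]
ee_rot: [0.0, 0.707, -0.0, 0.707]
ft_force: [-1.8, 0.3, 2.1]
finger_gap: 0.0146
```

```bash
python3 m.py
```

```text
F [-1.51 -0.    2.03] T [ 0.017  0.175 -0.013] p [0.52498 0.09797 0.07603] R [ 1.e+00 -6.e-04 -1.e-04] gap 0.01469069733991402 23.0
```

arm_command --travel '[[0, 0, 0.001], [0, 0, 0.002], [0, 0, 0.003], [0, 0, 0.003]]' --rot '[[0, 0.03, 0], [0, 0.03, 0], [0, 0.03, 0], [0, 0.03, 0]]'

```text
clock: 23.5
tcp_pos: [0.5278, 0.098, 0.076]
ee_rot: [0.0, 0.707, -0.0, 0.707]
ft_force: [-4.1, 0.5, 4.2]
finger_gap: 0.0149
```

```bash
python3 m.py
```

```text
F [-4.3   0.29  4.7 ] T [-0.008  0.574 -0.003] p [0.52778 0.09797 0.076  ] R [ 1.e+00 -6.e-04 -9.e-04] gap 0.014756599610282075 23.8
```

That force is ledge weight (Fz +5), caused by my pitch correction rather than by pinch. I'll undo it.

arm_command --travel '[[0, 0, 0], [0, 0, 0], [0, 0, 0]]' --rot '[[0, -0.06, 0], [0, -0.06, 0], [0, -0.06, 0]]'

```text
clock: 24.18
tcp_pos: [0.5278, 0.0979, 0.076]
ee_rot: [0.0, 0.707, -0.0, 0.707]
ft_force: [-3.6, 0.2, 4.9]
finger_gap: 0.0148
```

```bash
python3 m.py
```

```text
F [-4.08  0.38  4.  ] T [ 0.025  0.549 -0.013] p [0.52777 0.09796 0.07597] R [ 1.e+00 -6.e-04  1.e-04] gap 0.01456101012726746 24.475
```

arm_command --travel '[[-0.0002, 0, 0], [-0.0002, 0, 0], [-0.0002, 0, 0]]' --rot '[[0, 0, 0], [0, 0, 0], [0, 0, 0]]'

```text
clock: 24.85
tcp_pos: [0.5278, 0.098, 0.076]
ee_rot: [0.0, 0.707, -0.0, 0.707]
ft_force: [-2.4, 0.3, 2.2]
finger_gap: 0.0147
```

```bash
python3 m.py
```

```text
F [-2.85  0.13  1.37] T [0.047 0.444 0.014] p [0.52778 0.09796 0.07607] R [ 1.e+00 -7.e-04  1.e-04] gap 0.01495936286150806 25.15
```

arm_command --travel '[[-0.00015, 0, 0], [-0.00015, 0, 0], [-0.00015, 0, 0]]' --rot '[[0, 0, 0], [0, 0, 0], [0, 0, 0]]'

```text
clock: 25.52
tcp_pos: [0.5278, 0.098, 0.0762]
ee_rot: [0.0, 0.707, -0.0, 0.707]
ft_force: [-2.7, 0.5, 0.1]
finger_gap: 0.0147
```

```bash
python3 m.py
```

```text
F [-1.71  0.37 -0.74] T [0.056 0.324 0.025] p [0.52779 0.09795 0.07612] R [ 1.e+00 -6.e-04  2.e-04] gap 0.014763118034244717 25.825
```

arm_command --travel '[[0, 0, 0.001], [0, 0, 0.002], [0, 0, 0.003], [0, 0, 0.003]]' --rot '[[0, 0, 0], [0, 0, 0], [0, 0, 0], [0, 0, 0]]'

```text
clock: 26.32
tcp_pos: [0.5307, 0.0979, 0.0761]
ee_rot: [0.0, 0.707, -0.0, 0.707]
ft_force: [-2.5, 0.8, 1.3]
finger_gap: 0.0149
```

```bash
python3 m.py
```

```text
F [-3.33 -0.23  1.13] T [-0.008  0.529 -0.005] p [0.53073 0.09791 0.07613] R [ 1.e+00 -7.e-04  1.e-04] gap 0.01477745692560956 26.625
```

Drag is now appearing with little weight on the ledge, so it is pinch. Continuing gently.

arm_command --travel '[[-0.0001, 0, 0.001], [-0.0001, 0, 0.002], [-0.0001, 0, 0.003], [-0.0001, 0, 0.004], [-0.0001, 0, 0.004]]' --rot '[[0, 0, 0], [0, 0, 0], [0, 0, 0], [0, 0, 0], [0, 0, 0]]'

```text
clock: 27.25
tcp_pos: [0.5345, 0.0979, 0.0761]
ee_rot: [0.0, 0.707, -0.0, 0.707]
ft_force: [-4.4, -0.1, 1.9]
finger_gap: 0.0147
```

```bash
python3 m.py
```

```text
F [-5.09 -0.06  1.84] T [0.033 0.776 0.012] p [0.5345  0.09791 0.07613] R [ 1.e+00 -7.e-04 -5.e-04] gap 0.01468494498399726 27.55
```

arm_command --travel '[[-0.00015, 0, 0.001], [-0.00015, 0, 0.002], [-0.00015, 0, 0.003], [-0.00015, 0, 0.004], [-0.00015, 0, 0.004]]' --rot '[[0, -0.03, 0], [0, -0.03, 0], [0, -0.03, 0], [0, -0.03, 0], [0, -0.03, 0]]'

```text
clock: 28.18
tcp_pos: [0.5377, 0.0979, 0.0761]
ee_rot: [0.0, 0.708, -0.0, 0.706]
ft_force: [-6.8, -0.6, 2.8]
finger_gap: 0.0147
```

```bash
python3 m.py
```

```text
F [-6.81  0.01  3.25] T [0.033 1.009 0.003] p [0.53767 0.09789 0.07611] R [ 1.0e+00 -6.0e-04 -1.8e-03] gap 0.014243820390669617 28.475
```

arm_command --travel '[[-0.0001, 0, 0], [-0.0001, 0, 0], [-0.0001, 0, 0]]' --rot '[[0, -0.1, 0], [0, -0.1, 0], [0, -0.1, 0]]'

```text
clock: 28.85
tcp_pos: [0.5377, 0.0979, 0.0761]
ee_rot: [0.0, 0.707, -0.0, 0.707]
ft_force: [-3.6, -0.1, 1.3]
finger_gap: 0.015
```

```bash
python3 m.py
```

```text
F [-4.08  0.21  0.  ] T [ 0.058  0.684 -0.   ] p [0.53767 0.09789 0.07615] R [ 1.e+00 -7.e-04 -0.e+00] gap 0.01490560158839122 29.15
```

arm_command --travel '[[0, 0, 0.001], [0, 0, 0.002], [0, 0, 0.003], [0, 0, 0.004], [0, 0, 0.004]]' --rot '[[0, -0.06, 0], [0, -0.08, 0], [0, -0.1, 0], [0, -0.12, 0], [0, -0.12, 0]]'

```text
clock: 29.78
tcp_pos: [0.5403, 0.0978, 0.0761]
ee_rot: [-0.0, 0.708, -0.001, 0.707]
ft_force: [-8.7, -0.0, 4.4]
finger_gap: 0.015
```

```bash
python3 m.py
```

```text
F [-8.62 -0.03  4.79] T [ 3.700e-02  1.294e+00 -1.000e-03] p [0.54027 0.09786 0.07612] R [ 1.e+00 -7.e-04 -1.e-03] gap 0.014590378604214324 30.075
```

arm_command --travel '[[-0.00015, 0, 0], [-0.00015, 0, 0], [-0.00015, 0, 0]]' --rot '[[0, -0.06, 0], [0, -0.06, 0], [0, -0.06, 0]]'

```text
clock: 30.45
tcp_pos: [0.5402, 0.0978, 0.0761]
ee_rot: [-0.0, 0.707, -0.001, 0.707]
ft_force: [-3.8, 1.3, -1.8]
finger_gap: 0.0148
```

```bash
python3 m.py
python3 - <<'E'
from h import *
s=snap('side','s11.png')
im=cv2.imread('pics/s11.png');cv2.imwrite('pics/z11.png',cv2.resize(im[150:230,230:330],None,fx=7,fy=7,interpolation=cv2.INTER_CUBIC))
E
```

```text
F [-3.41 -0.07 -0.88] T [0.083 0.597 0.026] p [0.54025 0.09786 0.07616] R [ 1.e+00 -7.e-04 -1.e-04] gap 0.014646336374470369 30.75
```

View pics/z11.png

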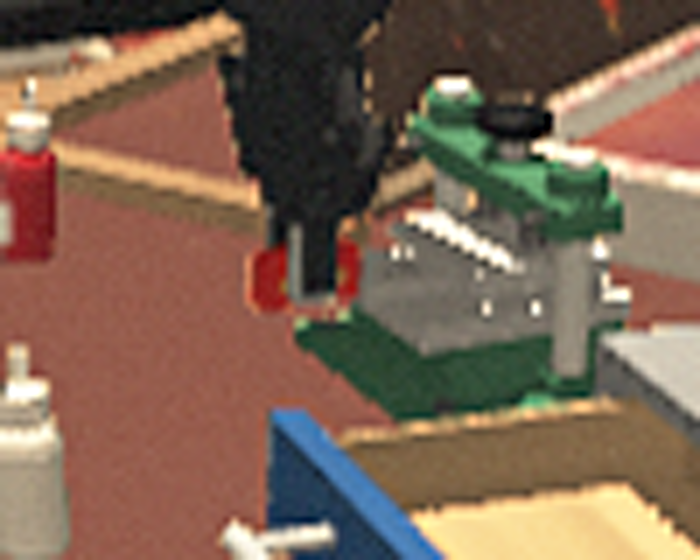

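```bash
python3 - <<'E'
from h import *
s=snap('wrist','w12.png');t=snap('top','t12.png')
a=cv2.imread('pics/w7.png')[190:345,200:320];b=cv2.imread('pics/w12.png')[190:345,200:320]
cv2.imwrite('pics/cmp.png',cv2.resize(np.hstack([a,b]),None,fx=3,fy=3,interpolation=cv2.INTER_CUBIC))
E
python3 m.py
```

```text
F [-3.09  0.06 -1.93] T [0.089 0.527 0.009] p [0.54024 0.09785 0.07616] R [ 1.e+00 -7.e-04 -0.e+00] gap 0.014967267896512211 31.2
```

View pics/cmp.png

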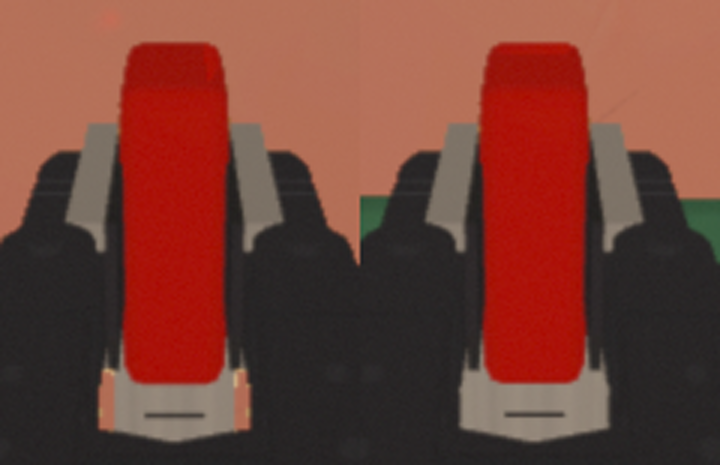

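View pics/t12.png

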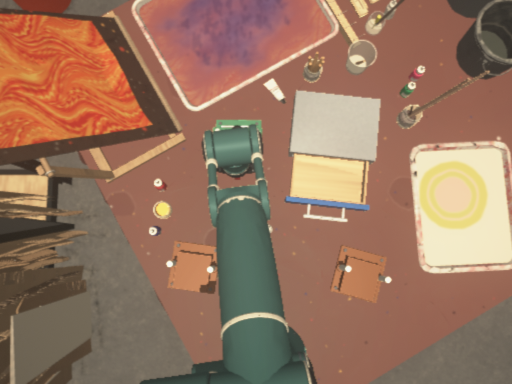

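No slip in the grip, and the bottles and jar are untouched. Fz has drifted to -1.9, so I'll ease down a hair and hold.

arm_command --travel '[[0.0001, 0, 0], [0.0001, 0, 0], [0.0001, 0, 0], [0.0001, 0, 0]]' --rot '[[0, 0, 0], [0, 0, 0], [0, 0, 0], [0, 0, 0]]'

```text
clock: 31.7
tcp_pos: [0.5402, 0.0979, 0.0761]
ee_rot: [-0.0, 0.707, -0.001, 0.707]
ft_force: [-3.8, 0.8, 0.8]
finger_gap: 0.0144
```

```bash
python3 m.py; python3 m.py;python3 m.py
```

```text
F [-3.74  0.15 -0.15] T [0.063 0.668 0.036] p [0.54024 0.09786 0.07614] R [ 1.e+00 -7.e-04 -1.e-04] gap 0.015190046834140353 32.0
F [-4.22  0.19  0.55] T [ 0.081  0.71  -0.008] p [0.54024 0.09785 0.07614] R [ 1.e+00 -7.e-04 -1.e-04] gap 0.014562801560283346 32.3
F [-4.74  0.36  1.33] T [0.052 0.771 0.007] p [0.54024 0.09785 0.07614] R [ 1.e+00 -7.e-04 -0.e+00] gap 0.014556990435407485 32.6
```

arm_command --travel '[[0, 0, 0], [0, 0, 0], [0, 0, 0]]' --rot '[[0, 0, 0], [0, 0, 0], [0, 0, 0]]'

```text
clock: 32.98
tcp_pos: [0.5403, 0.0978, 0.0761]
ee_rot: [-0.0, 0.707, -0.001, 0.707]
ft_force: [-3.7, 0.4, 0.4]
finger_gap: 0.015
```

```bash
python3 m.py; python3 m.py;python3 m.py
```

```text
F [-5.1  -0.04  1.13] T [0.075 0.744 0.002] p [0.54025 0.09786 0.07614] R [ 1.e+00 -6.e-04 -0.e+00] gap 0.014891752109202678 33.275
F [-4.71 -0.21  0.97] T [ 0.079  0.773 -0.005] p [0.54025 0.09785 0.07614] R [ 1.e+00 -7.e-04 -1.e-04] gap 0.014584038742681304 33.575
F [-4.8  -0.05  0.72] T [0.047 0.756 0.006] p [0.54025 0.09786 0.07614] R [ 1.e+00 -6.e-04 -1.e-04] gap 0.014731224198920671 33.875
```

Steady now: level, Fx about -4.8 N held drag, Fz about +0.9 N. Handing in.

```bash
python3 -c "
from plant import arm
print(arm.sign_off())"
```

```text
the job is handed in; nothing more can be done
None
```

The gauge's blade is held snug between the plates of the green press, and I handed the job in at about 34 s. I could not measure the pinch directly: I estimate 4.5 to 9 N, against the 2 to 12 N asked.

- **Drawer and gauge:** I pulled the drawer open about 129 mm by its bar. I then gripped the gauge by its red handle and lifted it clear.
- **Insertion:** I turned the gauge to face the press and touched its blade lightly on the ledge to find the height. Then I slid it in level until it dragged, with the tip about 65 to 70 mm past the lip.
- **Last checks:**
  - The tool was level within 0.01° and standing still.
  - The held drag was about 4.8 N (8.6 N at the last push), with about 1.5 N resting on the lower plate.
  - The wrist pictures show no slip in the grip.
  - The bottles and jar looked unmoved in the last pictures.
- **What went less smoothly:**
  - A small pitch correction partway pressed the blade on the ledge with about 5 N until I eased it off. The last pushes also tipped the tool down by about 0.1°, which put up to about 5 N there again until I corrected it.
  - Friction estimates put the pinch at 4.5 N, and the distance past first contact puts it at 6 to 9 N.
  - The top and wrist pictures disagreed by about 1° on the press's angle, so I used the middle value, 0°.

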